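Load the food cassette into the automatic pellet feeder

TASK

Load the food cassette into the automatic pellet feeder: pick it up, lay it on the low part of the sloping bed with its nose towards the drive housing, and push it up between the guide rails until its nose sits squarely against the top stop. Press it home there with light, steady pressure for about a second (about 8 N on the stop; never ram it), then let go and leave it resting against the stop. Leave everything else on the shelf where it is, and do not knock the feeder.

Things in the scene. Friction and masses are not known exactly. Their poses are not given: they have to be found in the camera images.
- cassette: Loose food cassette: closed dark-grey box with orange lid, 150 long (x) x 60 wide (y) x 38 mm tall, 0.2 to 0.5 kg, centre of mass close to its middle. Origin at the centre of its underside; +x points to its flat nose end (small white label on the lid near the nose), -x to its flat tail end (black outlet slot). An orange grip rib stands on the lid.
- cassette_rib (a point): Middle of the grip rib, 51 mm above the cassette's underside and 5 mm towards the tail from its middle. The rib runs along the cassette's x: 40 mm long, 14 mm thick, from 38 to 63 mm above the underside.
- cassette_nose (a point): Centre of the cassette's flat nose face, 75 mm ahead of the cassette's origin along +x and 19 mm above its underside.
- feeder: Automatic pellet feeder, white on a black base, fixed, 315 x 124 x 162 mm. Origin on the shelf under the middle of its sloping bed, +x from the bed's low end to the drive housing. The housing starts 67 mm ahead of the origin, is 116 mm wide and 162 mm high; its bay is 65 mm wide with the roof 92 mm above the shelf: the cassette's nose end goes in under it up to the rib, a hand does not.
- bed: The feeder's sloping bed, bare metal, rising 0.122 rad (7 degrees), 104 mm wide. Origin at the middle of its low edge on its surface, 14 mm above the shelf; +x up the slope, +y across, +z square to the surface. Guide rails 12 mm high narrow from 92 mm apart (20 mm from the low edge) to 65 mm at the bay (190 mm from it). Friction holds a cassette left anywhere on it; sliding one up takes 1 to 2.5 N, more if pressed down.
- head: Head of the feeder over the bay, with the top stop. Origin at the lower middle of its front face, 92 mm above the shelf, axes as the feeder's. The stop, a rigid rubber-faced plate 60 mm wide, hangs across the bed in the bay, square to it, clamped anywhere from 230 to 250 mm up the bed, hidden by the roof: find it by feel. A lightly sprung drive coupling (under 0.3 N) stands 3 mm proud of it.
- canister: Bystander: yellow plastic food canister with a ribbed screw-top lid, 75 mm across, 114 mm tall; origin at the centre of its underside.
- driftwood: Bystander: brown ceramic driftwood replica, a forked branch about 180 mm long, 100 mm wide and 95 mm tall; origin under its middle.
- tweezer: Bystander: chrome steel tweezer lying flat, 200 mm long, 9 mm wide, 6 mm tall; origin under its middle, x along it.
- airstone: Bystander: round black airstone, 52 mm across, 28 mm tall with its nipple; origin at the centre of its underside.
- conditioner: Bystander: blue bottle with a white cap, 56 mm across, 150 mm tall; origin at the centre of its underside.
- scraper: Bystander: black magnetic glass scraper with a red grip, 75 x 45 x 34 mm; origin at the centre of its underside.

How it is judged:
By the outcome, as a careful person would: the job done as asked, in the order asked, and still so for the second after the job is handed in, with the robot touching nothing.
It also fails if it takes over 67 s, if anything falls off the work surface, if the arm or the gripper's body presses on something with over 40 N, if the wrist force passes 120 N, or if a joint passes its speed limit or range.

ROBOT

A 6-joint arm with a two-finger parallel gripper is mounted at the origin on the work surface. World frame = base frame: x ahead of the robot, y to its left, z up, the work surface at z = 0. Lengths are in mm, angles in rad, forces in N, time in s.
With the tool pointing down it reaches from about 300 to 850 mm from the base axis. Payload 5.4 kg.
Tool frame: the origin (TCP) lies at the very end of the fingers, on their centre line; the grasp point (between the pads) lies ctrl.grasp_offset behind it (ctrl.grasp_offset is the distance from the TCP to the grasp point, in mm); z points along the fingers, y is the direction in which the jaws open and shut (so a half turn about z gives the same grasp; the last joint's range is limited). The gripper opens to 85 mm and grips with 20 to 120 N. Pads are 22 mm wide; open, the fingers measure 114 mm over their backs; the gripper's body (76 mm by 85 mm) begins 54 mm behind the grasp point. The pads swing forward as they close: fully open they stand 13 mm farther back than shut.
Start: joints at [-1.476, 0.158, 1.597, -0, 1.386, -0.21], TCP at [172.535, -548.487, 199.099] pointing down, gripper open.
Joint ranges: [-2.91, 2.91], [-0.94, 2.29], [0.18, 2.7], [-1.29, 4.43], [0.17, 2.64], [-3, 3]. Speed limits (rad/s): [2.57, 2.57, 3.14, 3.14, 3.14, 3.14].

INTERFACE

Orientations are given as a rotation vector (axis times angle).
In Python, from workcell import ctrl gives the robot as it stands.
- The arm moves only by the shell command python3 -m jog 'ROWS' [FORCE]. ROWS is JSON, a list of rows, each an object of numbers: "tx", "ty", "tz": the shift along the tool's x, y, z in cm; "rx", "ry", "rz": the turn, a rotation vector about the tool's x, y, z in degrees; "gripper": the closure in counts, from 0 (fully open) to 255 (shut). In form: [{"tx": .., "ty": .., "tz": .., "rx": .., "ry": .., "rz": .., "gripper": ..}, ...]. A call has 1 to 5 rows; each row is the pose to reach, as a shift and turn from the pose measured when the call began, along the tool's axes at that moment; what a row does not reach only later rows make up. A row lasts 1/10 s, in which the tool goes at most 50 mm and 8.59 degrees, less where a joint would pass 70% of its speed; a pose out of reach is approached as far as the arm can. A call with a gripper value outside its range is refused whole. The fingers move at their own pace and stop on an object; FORCE is the grip in N (left out, the last holds). Time passes only in rows, so rows that repeat a pose let the fingers close. It gives the time, the measured TCP pose, the force and the opening at its end, in the units of the state.
- ctrl.get_obs(): the state, without advancing time (a new reading comes with each control period).
- ctrl.snapshot(name): name is "scene" or "top"; returns (picture, depth): 480x640x3 uint8, red, green, blue; 480x640 float32, mm along the optical axis (not along the pixel's ray), 0 where there is no reading.
- ctrl.camera_model(name): a dict with "fov_y" (degrees; the focal length in pixels is half the picture's height over the tangent of half this angle, whatever the lens; pixels are square), "cx", "cy" (the principal point, pixels), "cam_to_world" (4x4, takes a point from camera to world coordinates). Camera axes: x right, y up, looking along -z (the intrinsics and any distortion apply to the point x, -y, -z); pixel columns grow to the right and rows downward; lengths in mm; the calibration is good to about 2 mm. A picture is of the moment at which its call begins. camera_model takes no time and is no camera call.
- ctrl.job_done(): hands the job in, once; it reports no verdict.
Trained networks look in the newest picture that a camera, given by its name, has taken for a name from the list of things; names that differ only in an ending like _2 or _b are one class to them, and where a whole thing is asked for, a point or a joint stands for the part that bears it (a point fixed in the world has none). Each returns a list of dicts, best first, with "p" (0 to 1); they miss things now and then, are a little off and sometimes report something else, mostly with a low value. They report only what shows in the picture. A call takes as long as a camera call.
- ctrl.regions_of(thing, camera): "mask" (480x640 bool, what is visible of it) and "xy" ([column, row] in pixels, amid what is visible of it).
The state is a dict: "t": time; "q": joint angles; "qvel": joint speeds; "joint_efforts": joint torques, N m; "position": TCP position; "eef_rot": TCP orientation; "wrist_force": force on the tool from outside, world axes, zero at the start; "moment": the same for the moment, N m; "opening": finger opening in mm.
Only numpy, scipy, OpenCV 4.12 (cv2) and the standard library are available. Lean on these libraries where they do the work, as an engineer would, in place of code of your own. Each camera call takes 0.05 s, during which the arm holds its last target. There are 200 camera calls.

## Working session

There is one attempt and no reset: what is moved stays moved. The work goes in short steps, Python scripts to look and compute and a shell command to move; the robot and the scene stay as the last step left them, time stands still between calls to the robot, and variables do not carry over. Pictures are saved under pics/ and viewed, about 8 in all and at most 12, crops included, and the job is handed in when it is done.

```bash
ls; mkdir -p pics; cat > h.py <<'E'
import numpy as np, cv2
from workcell import ctrl
from scipy.spatial.transform import Rotation as R
def world(name,depth):
    m=ctrl.camera_model(name); f=240/np.tan(np.radians(m["fov_y"])/2)
    v,u=np.mgrid[0:480,0:640]; 
    P=np.stack([(u-m["cx"])/f*depth,-(v-m["cy"])/f*depth,-depth,np.ones_like(depth)],-1)
    return (P@np.array(m["cam_to_world"]).T)[...,:3]
E
python3 - <<'E'
from h import *
for c in ("top","scene"):
    m=ctrl.camera_model(c);print(c,{k:(v if k!="cam_to_world" else np.round(v,3).tolist()) for k,v in m.items()})
    p,d=ctrl.snapshot(c); cv2.imwrite(f"pics/{c}0.png",p[...,::-1]); W=world(c,d); np.savez(f"{c}0.npz",p=p,d=d,W=W)
    for t in ("cassette","cassette_rib","feeder","head","bed","canister","driftwood","conditioner","scraper","airstone","tweezer"):
        r=ctrl.regions_of(t,c)
        for a in r[:1]:
            k=a["mask"]&(d>0); w=W[k]
            print(c,t,round(a["p"],2),np.round(a["xy"]),k.sum(),np.round(np.median(w,0)) if len(w) else'',np.round(np.percentile(w,[2,98],axis=0)).tolist() if len(w) else '')
o=ctrl.get_obs();print(o,ctrl.grasp_offset)
E
```

```text
pics
top {'fov_y': 56.69260143003936, 'cx': 323.52501861814346, 'cy': 248.07739329252354, 'cam_to_world': [[0.02, 0.993, -0.117, 437.291], [-1.0, 0.022, 0.019, 22.288], [0.021, 0.117, 0.993, 1028.448], [0.0, 0.0, 0.0, 1.0]]}
top cassette 0.84 [434. 269.] 2019 [ 514. -242.   37.] [[443.0, -285.0, 3.0], [587.0, -206.0, 63.0]]
top cassette_rib 0.55 [436. 270.] 1976 [ 513. -241.   37.] [[443.0, -284.0, 9.0], [587.0, -205.0, 63.0]]
top feeder 0.81 [333. 223.] 8600 [617. -14.  34.] [[447.0, -94.0, 5.0], [739.0, 62.0, 164.0]]
top head 0.83 [323. 175.] 3229 [684.   5. 161.] [[631.0, -52.0, 116.0], [745.0, 63.0, 165.0]]
top canister 0.84 [186. 279.] 1414 [473. 287. 114.] [[441.0, 260.0, 11.0], [508.0, 330.0, 118.0]]
top driftwood 0.79 [149. 181.] 1470 [690. 399.  31.] [[596.0, 363.0, 16.0], [751.0, 440.0, 92.0]]
top conditioner 0.76 [478. 181.] 945 [ 701. -327.   97.] [[682.0, -360.0, 4.0], [731.0, -310.0, 151.0]]
top scraper 0.75 [472. 350.] 733 [ 332. -335.   17.] [[294.0, -367.0, 0.0], [367.0, -307.0, 35.0]]
top airstone 0.64 [216. 182.] 407 [705. 260.  14.] [[682.0, 237.0, 4.0], [730.0, 2
[... 1297 characters left out ...]
.0], [442.0, 329.0, 8.0]]
{'t': 1.2, 'q': array([-1.47607190e+00,  1.58369311e-01,  1.59702228e+00, -1.44580325e-06,
        1.38616272e+00, -2.10085830e-01]), 'qvel': array([-0.00152178,  0.00100216,  0.00088596,  0.00131183, -0.00140983,
        0.00024243]), 'joint_efforts': array([-1.62737608e-03, -3.96019042e+01, -3.31700313e+01, -2.83901963e-04,
        7.92972405e-04,  1.68401664e-05]), 'position': array([ 172.55049366, -548.4867086 ,  199.10522715]), 'eef_rot': array([ 3.10514001e+00,  4.76938081e-01, -5.70028637e-06]), 'wrist_force': array([-0.38755512, -0.82740848, -0.25319001]), 'moment': array([0.01658418, 0.00716119, 0.001377  ]), 'opening': 85.36804068683443} 18.700000000000003
```

```bash
python3 - <<'E'
from h import *
t=cv2.imread("pics/top0.png")[120:380,120:560]; s=cv2.imread("pics/scene0.png")
cv2.imwrite("pics/top0c.png",cv2.resize(t,None,fx=1.8,fy=1.8,interpolation=cv2.INTER_CUBIC))
E
```

```text
(no output)
```

View pics/scene0.png

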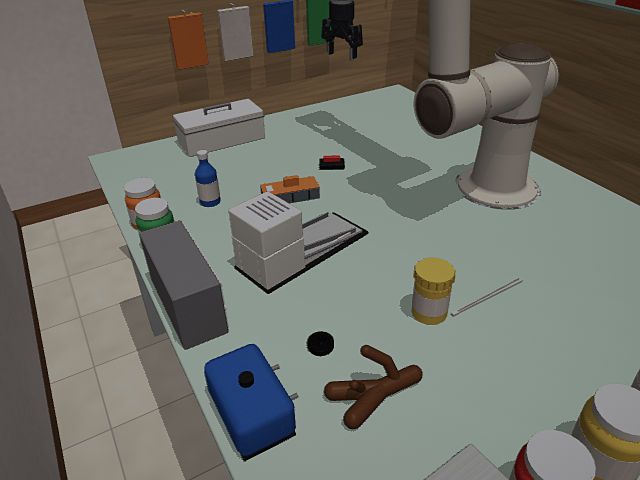

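View pics/top0c.png

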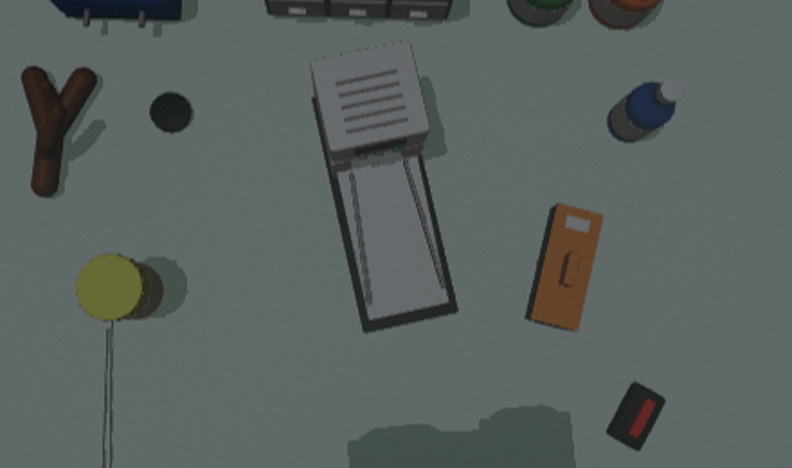

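```bash
python3 - <<'E'
from h import *
def rect(pts):
    (c,s,a)=cv2.minAreaRect(pts.astype(np.float32)); 
    if s[0]<s[1]: s=s[::-1]; a+=90
    a=(a+90)%180-90
    return np.round(c,1),np.round(s,1),round(a,2)
for c in("top","scene"):
    z=np.load(c+"0.npz");W=z["W"];p=z["p"].astype(int)
    x,y,h=W[...,0],W[...,1],W[...,2]
    k=(x>420)&(x<610)&(y>-310)&(y<-180)
    for nm,lo,hi in(("lid",33,43),("rib",57,68)):
        m=cv2.morphologyEx((k&(h>lo)&(h<hi)).astype(np.uint8),cv2.MORPH_OPEN,np.ones((2,2)))>0
        print(c,nm,m.sum(),rect(W[m][:,:2]),np.median(W[m],0).round(1))
    k=(x>580)&(x<790)&(y>-90)&(y<110)
    m=cv2.morphologyEx((k&(h>155)&(h<170)).astype(np.uint8),cv2.MORPH_OPEN,np.ones((3,3)))>0
    print(c,"roof",m.sum(),rect(W[m][:,:2]),np.median(W[m],0).round(1))
    # whole feeder base footprint: anything 4..60 high
    k=(x>420)&(x<790)&(y>-120)&(y<110)&(h>3.5)&(h<60)
    n,l,st,_=cv2.connectedComponentsWithStats(k.astype(np.uint8)); m=l==1+np.argmax(st[1:,4])
    print(c,"base",m.sum(),rect(W[m][:,:2]))
    # table plane
    t=(abs(x-550)<150)&(y>80)&(y<220)&(abs(h)<15); print("table z",np.median(h[t]),h[t].std())
    # bed plane fit
    b=(x>470)&(x<600)&(abs(y+40-(x-470)*0.2)<22)&(h>8)&(h<50)
    A=np.c_[x[b],y[b],np.ones(b.sum())]; s=np.linalg.lstsq(A,h[b],rcond=None)[0]
    print("bed",b.sum(),s.round(4),"slope",np.hypot(*s[:2]).round(4),"dir",np.degrees(np.arctan2(s[1],s[0])).round(1),"resid",(A@s-h[b]).std().round(2))
E
```

```text
top lid 1601 (array([ 513.6, -142. ]), array([327.2, 155.2]), 89.53) [ 511.8 -247.2   37.4]
top rib 118 (array([ 509.1, -251.3]), array([40.4, 21.2]), -14.77) [ 507.8 -247.    61.4]
top roof 2966 (array([691.9,   5.6]), array([115.7, 108.8]), -76.19) [689.8   6.  161.7]
top base 5093 (array([591.7, -18.3]), array([315.2, 128.4]), 12.77)
table z 0.07066802784208903 1.871983809236482
bed 1111 [ 1.18600e-01  2.79000e-02 -3.88349e+01] slope 0.1218 dir 13.2 resid 1.87
scene lid 584 (array([ 559.4, -212.7]), array([364.5, 146.1]), 39.06) [ 524.1 -234.5   37.6]
scene rib 61 (array([ 477.2, -282.9]), array([132.3,  34.9]), 47.1) [ 513.  -242.9   59.5]
scene roof 1676 (array([694.8,   5.5]), array([119.3, 109.9]), -75.67) [699.3  14.  161.6]
scene base 3611 (array([600.3, -40.2]), array([322. , 170.5]), 13.21)
table z -0.21327420364042382 1.4593559632357398
bed 463 [  0.1184   0.0441 -38.3397] slope 0.1263 dir 20.5 resid 1.28
```

```bash
cat >> h.py <<'E'
def tgt(pos,yaw,pitch=0):
    """tool x along yaw, raised by pitch (rad); tool z down. prints the shift/turn in tool axes"""
    x=np.array([np.cos(yaw)*np.cos(pitch),np.sin(yaw)*np.cos(pitch),np.sin(pitch)])
    y=np.array([np.sin(yaw),-np.cos(yaw),0]); T=R.from_matrix(np.c_[x,y,np.cross(x,y)])
    o=ctrl.get_obs(); C=R.from_rotvec(o["eef_rot"])
    print("t(cm)",np.round(C.inv().apply(np.array(pos)-o["position"])/10,2),"r(deg)",np.round((C.inv()*T).as_rotvec(degrees=True),2),"F",np.round(o["wrist_force"],1),"t",o["t"])
def lid(c,p,W):
    hsv=cv2.cvtColor(p,cv2.COLOR_RGB2HSV); k=(hsv[...,0]>4)&(hsv[...,0]<20)&(hsv[...,1]>130)
    return k
def rect(pts):
    (c,s,a)=cv2.minAreaRect(pts.astype(np.float32))
    if s[0]<s[1]: s=s[::-1]; a+=90
    return np.round(c,1),np.round(s,1),round((a+90)%180-90,2)
E
python3 - <<'E'
from h import *
for c in("top","scene"):
    z=np.load(c+"0.npz");W=z["W"];p=z["p"]
    x,y,h=W[...,0],W[...,1],W[...,2]
    k=lid(c,p,W)&(x>420)&(x<610)&(y>-310)&(y<-180)
    m=k&(h>34)&(h<42); P=W[m]; d=P[:,:2]-np.median(P[:,:2],0)
    print(c,"lid",m.sum(),rect(P[:,:2]),P[:,2].mean()); 
    m=k&(h>54)&(h<68); print("rib",m.sum(),rect(W[m][:,:2]),W[m].mean(0))
    th=np.radians(-13.0)
tgt([506,-249,100],np.radians(-13.5))
E
```

```text
top lid 1384 (array([ 515.5, -246.6]), array([148.8,  59.6]), -13.7) 37.48873151657663
rib 111 (array([ 510.4, -246.3]), array([38.2, 14.1]), -14.86) [ 510.34787856 -245.72175538   62.00483981]
scene lid 501 (array([ 518.6, -247.8]), array([149.5,  65.8]), -14.76) 37.7981001631667
rib 73 (array([ 515. , -244.6]), array([36.3, 16.9]), -3.89) [ 515.18973662 -243.80891969   59.84679734]
t(cm) [ 40.8  -18.56   9.91] r(deg) [ 0.   -0.   30.96] F [-0.4 -0.8 -0.3] t 1.2
```

```bash
python3 - <<'E'
from h import *
tgt([511.5,-245.8,110],np.radians(-13.8))
E
python3 -m jog '[{"tx":20,"ty":-9,"tz":4,"rz":31.3,"gripper":90},{"tx":41,"ty":-19,"tz":9,"rz":31.3,"gripper":90},{"tx":41,"ty":-19,"tz":9,"rz":31.3,"gripper":90},{"tx":41,"ty":-19,"tz":9,"rz":31.3,"gripper":90},{"tx":41,"ty":-19,"tz":9,"rz":31.3,"gripper":90}]' 40
python3 - <<'E'
from h import *
tgt([511.5,-245.8,110],np.radians(-13.8)); print(ctrl.get_obs()["position"])
E
```

```text
t(cm) [ 41.42 -18.7    8.91] r(deg) [ 0.   -0.   31.26] F [-0.4 -0.8 -0.3] t 1.2
t(cm) [ 41.42 -18.7    8.91] r(deg) [ 0.   -0.   31.26] F [-0.4 -0.8 -0.3] t 1.2
[ 172.55049366 -548.4867086   199.10522715]invalid input
```

```bash
python3 -m jog '[{"tx":20,"ty":-9,"tz":4,"rx":0,"ry":0,"rz":31.3,"gripper":90},{"tx":41,"ty":-19,"tz":9,"rx":0,"ry":0,"rz":31.3,"gripper":90},{"tx":41,"ty":-19,"tz":9,"rx":0,"ry":0,"rz":31.3,"gripper":90},{"tx":41,"ty":-19,"tz":9,"rx":0,"ry":0,"rz":31.3,"gripper":90},{"tx":41,"ty":-19,"tz":9,"rx":0,"ry":0,"rz":31.3,"gripper":90}]' 40
python3 - <<'E'
from h import *
tgt([511.5,-245.8,110],np.radians(-13.8))
E
```

```text
t: 1.7
position: [351.2, -386.2, 151.7]
eef_rot: [3.118, -0.383, 0.001]
wrist_force: [0.8, -0.9, -0.2]
opening: 55.4
t(cm) [ 12.15 -17.51   4.17] r(deg) [ 0.03 -0.03 -0.21] F [ 0.8 -0.9 -0.2] t 1.7
```

```bash

python3 -m jog '[{"tx":12.15,"ty":-17.5,"tz":3,"rx":0,"ry":0,"rz":-0.2,"gripper":90},{"tx":12.15,"ty":-17.5,"tz":3,"rx":0,"ry":0,"rz":-0.2,"gripper":90},{"tx":12.15,"ty":-17.5,"tz":3,"rx":0,"ry":0,"rz":-0.2,"gripper":90},{"tx":12.15,"ty":-17.5,"tz":4,"rx":0,"ry":0,"rz":-0.2,"gripper":90},{"tx":12.15,"ty":-17.5,"tz":4,"rx":0,"ry":0,"rz":-0.2,"gripper":90}]'
python3 - <<'E'
from h import *
p,d=ctrl.snapshot("scene"); cv2.imwrite("pics/s1.png",cv2.resize(p[100:300,190:410,::-1],None,fx=3,fy=3,interpolation=cv2.INTER_CUBIC))
tgt([511.5,-245.8,42],np.radians(-13.8))
E
```

```text
t: 2.2
position: [513.3, -242.2, 110.5]
eef_rot: [-3.118, 0.372, 0.0]
wrist_force: [-0.5, -0.3, -0.3]
opening: 54.8
t(cm) [-0.11  0.5   6.79] r(deg) [-0.12  0.03  0.24] F [-0.2  1.7  0.1] t 2.25
```

View pics/s1.png

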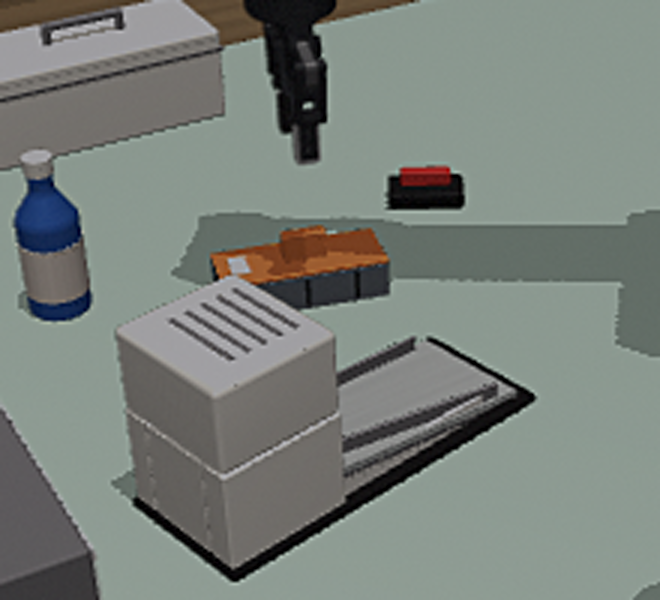

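The picture shows the fingertips (crop 305,158) straight over the rib (303,243), nothing in the way. I'll go down and grip.

```bash

python3 -m jog '[{"tx":-0.1,"ty":0.5,"tz":3,"rx":0,"ry":0,"rz":0.2,"gripper":90},{"tx":-0.1,"ty":0.5,"tz":5.5,"rx":0,"ry":0,"rz":0.2,"gripper":90},{"tx":-0.1,"ty":0.5,"tz":6.8,"rx":0,"ry":0,"rz":0.2,"gripper":90},{"tx":-0.1,"ty":0.5,"tz":6.8,"rx":0,"ry":0,"rz":0.2,"gripper":90},{"tx":-0.1,"ty":0.5,"tz":6.8,"rx":0,"ry":0,"rz":0.2,"gripper":90}]'
python3 - <<'E'
from h import *
tgt([511.5,-245.8,42],np.radians(-13.8))
E
```

```text
t: 2.75
position: [511.9, -246.5, 42.8]
eef_rot: [-3.117, 0.377, -0.001]
wrist_force: [0.7, -0.8, -0.2]
opening: 55.4
t(cm) [-0.06 -0.06  0.08] r(deg) [-0.09 -0.02  0.01] F [ 0.7 -0.8 -0.2] t 2.75
```

```bash

python3 -m jog '[{"tx":0,"ty":0,"tz":0.1,"rx":0,"ry":0,"rz":0,"gripper":255},{"tx":0,"ty":0,"tz":0.1,"rx":0,"ry":0,"rz":0,"gripper":255},{"tx":0,"ty":0,"tz":0.1,"rx":0,"ry":0,"rz":0,"gripper":255},{"tx":0,"ty":0,"tz":0.1,"rx":0,"ry":0,"rz":0,"gripper":255},{"tx":0,"ty":0,"tz":0.1,"rx":0,"ry":0,"rz":0,"gripper":255}]' 60
python3 -m jog '[{"tx":0,"ty":0,"tz":0,"rx":0,"ry":0,"rz":0,"gripper":255},{"tx":0,"ty":0,"tz":0,"rx":0,"ry":0,"rz":0,"gripper":255},{"tx":0,"ty":0,"tz":-3,"rx":0,"ry":0,"rz":0,"gripper":255},{"tx":0,"ty":0,"tz":-7,"rx":0,"ry":0,"rz":0,"gripper":255},{"tx":0,"ty":0,"tz":-10,"rx":0,"ry":0,"rz":0,"gripper":255}]'
```

```text
t: 3.25
position: [512.0, -246.6, 42.0]
eef_rot: [-3.117, 0.377, -0.001]
wrist_force: [-0.1, -0.7, 0.7]
opening: -0.0
t: 3.75
position: [512.3, -247.0, 144.1]
eef_rot: [-3.118, 0.377, -0.003]
wrist_force: [0.6, 0.0, -0.1]
opening: -0.1
```

```bash
python3 - <<'E'
from h import *
p,d=ctrl.snapshot("scene"); W=world("scene",d); a=cv2.resize(p[100:240,230:370,::-1],(400,400),interpolation=cv2.INTER_CUBIC)
q,d2=ctrl.snapshot("top"); V=world("top",d2); b=cv2.resize(q[190:330,370:510,::-1],(400,400),interpolation=cv2.INTER_CUBIC)
cv2.imwrite("pics/s2.png",np.hstack([a,b]))
for c,p,W in(("scene",p,W),("top",q,V)):
    k=lid(c,p,W)&(W[...,0]>400)&(W[...,0]<640)&(W[...,1]<-150)&(W[...,1]>-340)
    for lo,hi in((34,42),(54,68)):
        m=k&(W[...,2]>lo)&(W[...,2]<hi); print(c,m.sum(),rect(W[m][:,:2]) if m.sum()>5 else '')
E
```

```text
scene 506 (array([ 519.1, -247.8]), array([149.3,  65.6]), -13.31)
scene 70 (array([ 513.8, -246.3]), array([39.5, 22.3]), -14.77)
top 1093 (array([ 515.8, -247. ]), array([149.4,  59.6]), -13.45)
top 112 (array([ 509.9, -246.1]), array([39.1, 13.8]), -12.44)
```

View pics/s2.png

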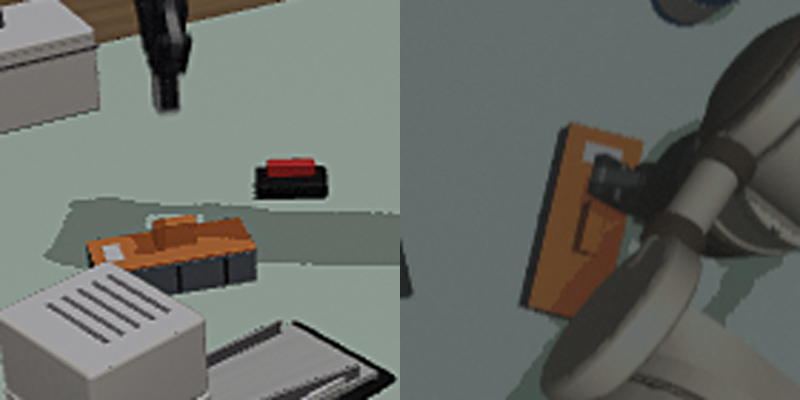

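```bash
python3 - <<'E'
from h import *
print(ctrl.get_obs()["position"])
for c in("scene","top"):
    p,d=ctrl.snapshot(c); W=world(c,d); x,y,h=W[...,0],W[...,1],W[...,2]
    k=(d>0)&(x>420)&(x<600)&(y>-340)&(y<-150)&(h>75)&(p.max(2)<90)
    for lo in range(80,260,15):
        m=k&(h>=lo)&(h<lo+15)
        if m.sum()>3: print(c,lo,m.sum(),np.percentile(W[m][:,:2],[3,50,97],axis=0).round(0).tolist())
E
```

```text
[ 514.90192419 -248.91356223  147.66715984]
scene 170 8 [[508.0, -246.0], [516.0, -243.0], [523.0, -241.0]]
scene 185 43 [[512.0, -254.0], [523.0, -238.0], [528.0, -233.0]]
scene 200 51 [[510.0, -250.0], [523.0, -238.0], [527.0, -233.0]]
scene 215 33 [[515.0, -262.0], [525.0, -234.0], [534.0, -215.0]]
scene 230 57 [[514.0, -263.0], [529.0, -217.0], [536.0, -205.0]]
scene 245 85 [[517.0, -264.0], [531.0, -211.0], [539.0, -193.0]]
top 170 6 [[502.0, -240.0], [504.0, -238.0], [506.0, -237.0]]
top 185 9 [[502.0, -241.0], [506.0, -237.0], [508.0, -234.0]]
top 200 4 [[503.0, -237.0], [508.0, -233.0], [508.0, -232.0]]
top 215 12 [[503.0, -232.0], [506.0, -229.0], [509.0, -213.0]]
top 230 48 [[502.0, -229.0], [509.0, -220.0], [516.0, -205.0]]
top 245 24 [[504.0, -229.0], [511.0, -209.0], [531.0, -194.0]]
```

```bash
python3 - <<'E'
from h import *
o=ctrl.get_obs();print(o["position"],o["opening"])
m=ctrl.camera_model("scene"); f=240/np.tan(np.radians(m["fov_y"])/2); M=np.linalg.inv(np.array(m["cam_to_world"]))
for z in(0,15,30):
    q=M@np.r_[o["position"]+[0,0,z],1]; print(z,m["cx"]-f*q[0]/q[2],m["cy"]+f*q[1]/q[2],-q[2])
p,d=ctrl.snapshot("scene"); 
for r in range(126,160,2): print(r,d[r,278:302:3].round(0).astype(int).tolist(),p[r,284:296:4].mean(1).round().astype(int).tolist() if 0 else p[r,284:296:4].max(1).tolist())
E
```

```text
[ 512.19279171 -246.89871921  142.48484445] 0.32168932151422486
0 289.29630443550957 149.4065080629931 1362.32232521166
15 288.9614984076295 144.09213801762752 1353.6363039730268
30 288.6223678596444 138.70912494258778 1344.9502827343936
126 [1821, 1817, 1314, 1294, 1312, 1822, 1818, 1826] [67, 11, 129]
128 [1804, 1806, 1312, 1316, 1315, 1811, 1804, 1801] [75, 18, 105]
130 [1798, 1784, 1319, 1314, 1320, 1799, 1801, 1797] [73, 21, 90]
132 [1786, 1793, 1327, 1316, 1321, 1777, 1778, 1772] [70, 19, 79]
134 [1764, 1771, 1329, 1322, 1322, 1755, 1768, 1771] [65, 28, 70]
136 [1755, 1755, 1334, 1327, 1327, 1751, 1765, 1758] [62, 15, 62]
138 [1749, 1742, 1741, 1336, 1337, 1750, 1748, 1737] [125, 76, 107]
140 [1730, 1736, 1731, 1736, 1733, 1732, 1723, 1726] [154, 160, 154]
142 [1721, 1723, 1717, 1720, 1722, 1713, 1718, 1715] [151, 152, 152]
144 [1702, 1715, 1708, 1707, 1714, 1713, 1704, 1710] [152, 152, 153]
146 [1696, 1702, 1694, 1687, 1699, 1695, 1694, 1690] [153, 152, 152]
148 [1680, 1691, 1683, 1686, 1679, 1687, 1684, 1682] [151, 152, 152]
150 [1674, 1670, 1671, 1676, 1675, 1678, 1673, 1672] [152, 151, 152]
152 [1666, 1665, 1662, 1663, 1663, 1665, 1661, 1671] [151, 151, 152]
154 [1656, 1650, 1653, 1658, 1651, 1658, 1652, 1656] [152, 151, 153]
156 [1645, 1640, 1640, 1641, 1642, 1642, 1647, 1642] [152, 152, 152]
158 [1633, 1627, 1631, 1624, 1629, 1631, 1635, 1634] [151, 153, 152]
```

The fingertips show at scene pixel (288,138), while the reported TCP projects to (289,149). The real tips are therefore about 30 mm above the reported TCP, so the first close happened above the rib. The cassette hasn't moved. I'll go about 30 mm deeper and watch the force.

```bash

python3 -m jog '[{"tx":0,"ty":0,"tz":0,"rx":0,"ry":0,"rz":0,"gripper":110},{"tx":0,"ty":0,"tz":2,"rx":0,"ry":0,"rz":0,"gripper":110},{"tx":0,"ty":0,"tz":5,"rx":0,"ry":0,"rz":0,"gripper":110},{"tx":0,"ty":0,"tz":8,"rx":0,"ry":0,"rz":0,"gripper":110},{"tx":0,"ty":0,"tz":10,"rx":0,"ry":0,"rz":0,"gripper":110}]'
python3 -m jog '[{"tx":0,"ty":0,"tz":0.5,"rx":0,"ry":0,"rz":0,"gripper":110},{"tx":0,"ty":0,"tz":1,"rx":0,"ry":0,"rz":0,"gripper":110},{"tx":0,"ty":0,"tz":1.5,"rx":0,"ry":0,"rz":0,"gripper":110},{"tx":0,"ty":0,"tz":1.8,"rx":0,"ry":0,"rz":0,"gripper":110},{"tx":0,"ty":0,"tz":1.8,"rx":0,"ry":0,"rz":0,"gripper":110}]'
```

```text
t: 4.5
position: [509.1, -244.4, 37.1]
eef_rot: [-3.114, 0.377, 0.008]
wrist_force: [-0.7, 0.5, 0.2]
opening: 48.5
t: 5.0
position: [509.3, -244.5, 19.4]
eef_rot: [-3.114, 0.377, 0.008]
wrist_force: [0.3, -0.2, -0.8]
opening: 48.5
```

```bash

python3 -m jog '[{"tx":0.2,"ty":0.1,"tz":0.4,"rx":0,"ry":0,"rz":0,"gripper":110},{"tx":0.2,"ty":0.1,"tz":0.4,"rx":0,"ry":0,"rz":0,"gripper":255},{"tx":0.2,"ty":0.1,"tz":0.4,"rx":0,"ry":0,"rz":0,"gripper":255},{"tx":0.2,"ty":0.1,"tz":0.4,"rx":0,"ry":0,"rz":0,"gripper":255},{"tx":0.2,"ty":0.1,"tz":0.4,"rx":0,"ry":0,"rz":0,"gripper":255}]' 60
python3 - <<'E'
from h import *
tgt([512,-246,15],np.radians(-13.8))
E
```

```text
t: 5.5
position: [511.2, -246.2, 15.6]
eef_rot: [-3.115, 0.377, 0.007]
wrist_force: [-0.0, -2.1, 0.4]
opening: 12.2
t(cm) [ 0.08 -0.04  0.06] r(deg) [-0.21  0.28  0.01] F [-0.  -2.1  0.4] t 5.5
```

```bash

python3 -m jog '[{"tx":0,"ty":0,"tz":0,"rx":0,"ry":0,"rz":0,"gripper":255},{"tx":0,"ty":0,"tz":-2,"rx":0,"ry":0,"rz":0,"gripper":255},{"tx":0,"ty":0,"tz":-5,"rx":0,"ry":0,"rz":0,"gripper":255},{"tx":0,"ty":0,"tz":-9,"rx":0,"ry":0,"rz":0,"gripper":255},{"tx":0,"ty":0,"tz":-12,"rx":0,"ry":0,"rz":0,"gripper":255}]'
python3 -m jog '[{"tx":0,"ty":0,"tz":0,"rx":0,"ry":0,"rz":0,"gripper":255},{"tx":0,"ty":0,"tz":0,"rx":0,"ry":0,"rz":0,"gripper":255}]'
python3 - <<'E'
from h import *
o=ctrl.get_obs();print(o["position"],o["opening"])
for c in("scene","top"):
    p,d=ctrl.snapshot(c); W=world(c,d); 
    k=lid(c,p,W)&(W[...,0]>400)&(W[...,0]<640)&(W[...,1]<-150)&(W[...,1]>-340)&(W[...,2]>20)
    h=W[k][:,2]; print(c,k.sum(),np.percentile(h,[3,25,50,75,97]).round())
    z=np.percentile(h,40); m=k&(abs(W[...,2]-z)<6); print(rect(W[m][:,:2]))
    if c=="scene":
        P=W[m]; A=np.c_[P[:,:2],np.ones(len(P))]; s=np.linalg.lstsq(A,P[:,2],rcond=None)[0]; print("plane",s.round(3))
    cv2.imwrite(f"pics/{c}3.png",p[...,::-1])
a=cv2.imread("pics/scene3.png")[90:240,200:400]; cv2.imwrite("pics/s3.png",cv2.resize(a,None,fx=3,fy=3,interpolation=cv2.INTER_CUBIC))
E
```

```text
t: 6.0
position: [511.6, -246.6, 137.2]
eef_rot: [-3.115, 0.377, 0.006]
wrist_force: [0.4, 0.8, -1.2]
opening: 12.5
t: 6.2
position: [511.5, -246.4, 136.8]
eef_rot: [-3.114, 0.376, 0.006]
wrist_force: [-0.7, -0.5, -3.0]
opening: 12.7
[ 511.47025714 -246.35194318  136.8098097 ] 12.715306892742348
scene 628 [156. 158. 159. 160. 181.]
(array([ 519.2, -247.6]), array([149.2,  67.9]), -14.22)
plane [-5.00000e-03 -1.50000e-02  1.58348e+02]
top 745 [154. 156. 157. 158. 161.]
(array([ 516.7, -242.2]), array([150.5,  57.2]), -16.47)
```

View pics/s3.png

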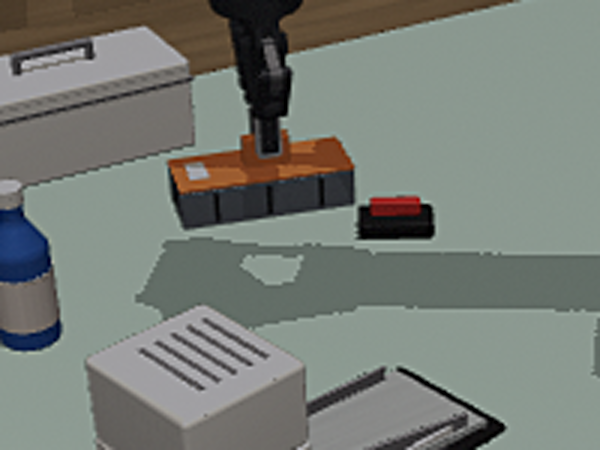

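```bash
cat >> h.py <<'E'
FY=np.radians(13.4); FO=np.array([575.0,-22.7]); B=0.122
def bed(s,n,l=0):
    ex=np.array([np.cos(FY)*np.cos(B),np.sin(FY)*np.cos(B),np.sin(B)]); ey=np.array([-np.sin(FY),np.cos(FY),0])
    o=np.r_[FO-121.6*np.array([np.cos(FY),np.sin(FY)]),14]
    return o+s*ex+l*ey+n*np.cross(ex,ey)
E
python3 - <<'E'
from h import *
tgt(bed(73,60+15.6),FY,B)
E
```

```text
t(cm) [ -4.17 -20.49   3.82] r(deg) [  1.22   7.27 -27.18] F [-1.2  0.2 -2.9] t 6.3
```

```bash

python3 -m jog '[{"tx":-1,"ty":-4,"tz":0,"rx":0,"ry":0,"rz":-7,"gripper":255},{"tx":-2,"ty":-8.5,"tz":1,"rx":0.6,"ry":3,"rz":-14,"gripper":255},{"tx":-3,"ty":-13,"tz":1,"rx":0.9,"ry":5,"rz":-20,"gripper":255},{"tx":-4,"ty":-17,"tz":1.5,"rx":1.2,"ry":7.2,"rz":-27.2,"gripper":255},{"tx":-4.2,"ty":-20.5,"tz":2,"rx":1.2,"ry":7.2,"rz":-27.2,"gripper":255}]'
python3 -m jog '[{"tx":0,"ty":0,"tz":0,"rx":0,"ry":0,"rz":0,"gripper":255},{"tx":0,"ty":0,"tz":0,"rx":0,"ry":0,"rz":0,"gripper":255}]'
python3 - <<'E'
from h import *
tgt(bed(73,45.6),FY,B)
for c in("scene","top"):
    p,d=ctrl.snapshot(c); W=world(c,d); 
    k=lid(c,p,W)&(W[...,0]>400)&(W[...,0]<680)&(W[...,1]<60)&(W[...,1]>-150)&(W[...,2]>20)
    P=W[k]; A=np.c_[P[:,:2],np.ones(len(P))]; s=np.linalg.lstsq(A,P[:,2],rcond=None)[0]; print(c,len(P),rect(P[:,:2]),"plane",s.round(3))
    cv2.imwrite(f"pics/{c}4.png",p[...,::-1])
a=cv2.imread("pics/scene4.png")[120:300,220:400]; b=cv2.imread("pics/top4.png")[140:320,250:430]
cv2.imwrite("pics/s4.png",cv2.resize(np.hstack([a,b]),(800,400),interpolation=cv2.INTER_CUBIC))
E
```

```text
t: 6.8
position: [514.7, -33.4, 112.9]
eef_rot: [-3.098, -0.368, -0.18]
wrist_force: [0.5, -0.8, -3.1]
opening: 12.1
t: 7.0
position: [512.6, -32.2, 110.4]
eef_rot: [-3.096, -0.371, -0.172]
wrist_force: [0.5, -0.3, -2.2]
opening: 12.4
t(cm) [0.35 0.55 4.29] r(deg) [-0.36  0.59  0.23] F [ 0.5 -0.3 -2.2] t 7.0
scene 736 (array([518.9, -30.3]), array([151.6,  64.5]), 12.8) plane [8.4000e-02 4.4000e-02 9.3898e+01]
top 168 (array([514.5, -11.8]), array([157. ,  62.1]), -2.2) plane [ -0.569   2.627 489.343]
```

View pics/s4.png

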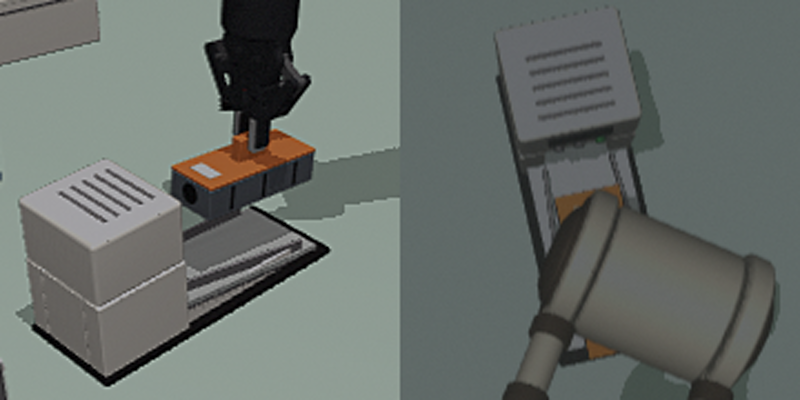

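Cassette is held above the bed, nose towards the housing, aligned with the rails. Lowering.

```bash

python3 -m jog '[{"tx":0.35,"ty":0.55,"tz":1.5,"rx":-0.4,"ry":0.6,"rz":0.2,"gripper":255},{"tx":0.35,"ty":0.55,"tz":3.5,"rx":-0.4,"ry":0.6,"rz":0.2,"gripper":255},{"tx":0.35,"ty":0.55,"tz":5.5,"rx":-0.4,"ry":0.6,"rz":0.2,"gripper":255},{"tx":0.35,"ty":0.55,"tz":6,"rx":-0.4,"ry":0.6,"rz":0.2,"gripper":255},{"tx":0.35,"ty":0.55,"tz":6,"rx":-0.4,"ry":0.6,"rz":0.2,"gripper":255}]'
python3 - <<'E'
from h import *
tgt(bed(73,15.6),FY,B)
for c in("scene","top"):
    p,d=ctrl.snapshot(c); cv2.imwrite(f"pics/{c}5.png",p[...,::-1])
a=cv2.imread("pics/scene5.png")[170:270,240:390]; b=cv2.imread("pics/top5.png")[200:300,280:430]
cv2.imwrite("pics/s5.png",cv2.resize(a,(780,520),interpolation=cv2.INTER_CUBIC))
E
```

```text
t: 7.6
position: [524.6, -37.4, 51.8]
eef_rot: [-3.102, -0.359, -0.191]
wrist_force: [0.4, 0.2, -2.4]
opening: 12.5
t(cm) [-0.03 -0.26  1.35] r(deg) [ 0.11 -0.06 -0.18] F [ 0.4  0.2 -2.4] t 7.6
```

View pics/s5.png

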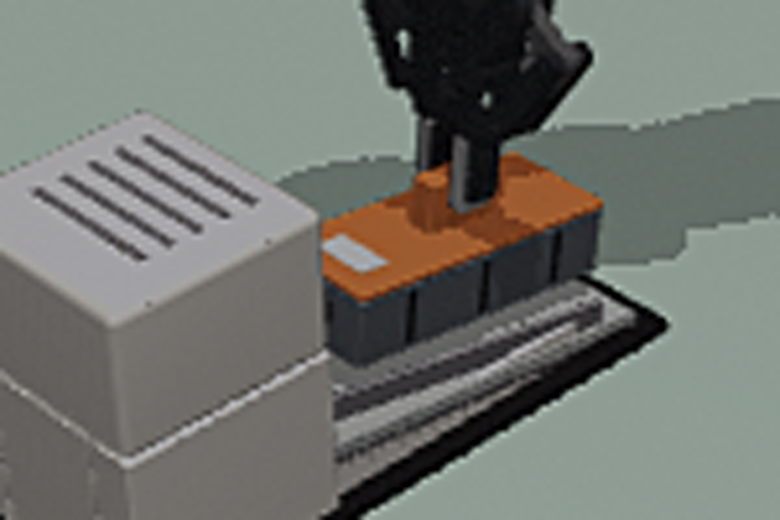

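```bash

python3 -m jog '[{"tx":0,"ty":-0.25,"tz":0.2,"rx":0,"ry":0,"rz":-0.2,"gripper":255},{"tx":0,"ty":-0.25,"tz":0.5,"rx":0,"ry":0,"rz":-0.2,"gripper":255},{"tx":0,"ty":-0.25,"tz":0.8,"rx":0,"ry":0,"rz":-0.2,"gripper":255},{"tx":0,"ty":-0.25,"tz":1.1,"rx":0,"ry":0,"rz":-0.2,"gripper":255},{"tx":0,"ty":-0.25,"tz":1.1,"rx":0,"ry":0,"rz":-0.2,"gripper":255}]'
python3 - <<'E'
from h import *
tgt(bed(73,15.6),FY,B)
E
```

```text
t: 8.2
position: [526.4, -34.6, 42.0]
eef_rot: [-3.103, -0.366, -0.195]
wrist_force: [0.3, 0.1, -2.1]
opening: 12.1
t(cm) [-0.14 -0.03  0.35] r(deg) [ 0.18 -0.18  0.06] F [ 0.3  0.1 -2.1] t 8.2
```

```bash

python3 -m jog '[{"tx":-0.1,"ty":0,"tz":0.1,"rx":0,"ry":0,"rz":0,"gripper":255},{"tx":-0.1,"ty":0,"tz":0.2,"rx":0,"ry":0,"rz":0,"gripper":255},{"tx":-0.1,"ty":0,"tz":0.25,"rx":0,"ry":0,"rz":0,"gripper":255}]'
python3 -m jog '[{"tx":0,"ty":0,"tz":0.05,"rx":0,"ry":0,"rz":0,"gripper":255},{"tx":0,"ty":0,"tz":0.1,"rx":0,"ry":0,"rz":0,"gripper":255}]'
```

```text
t: 8.5
position: [525.6, -34.7, 39.3]
eef_rot: [-3.103, -0.366, -0.195]
wrist_force: [1.1, 0.1, -2.6]
opening: 12.3
t: 8.7
position: [526.1, -34.8, 38.7]
eef_rot: [-3.103, -0.366, -0.196]
wrist_force: [-0.2, -0.3, 0.5]
opening: 12.3
```

```bash

python3 - <<'E'
from h import *
tgt(bed(73,15.6),FY,B)
E
```

```text
t(cm) [-0.07 -0.05  0.02] r(deg) [ 0.2  -0.21  0.06] F [-0.2 -0.3  0.5] t 8.7
```

```bash

python3 -m jog '[{"tx":0,"ty":0,"tz":0,"rx":0,"ry":0,"rz":0,"gripper":130},{"tx":0,"ty":0,"tz":0,"rx":0,"ry":0,"rz":0,"gripper":130},{"tx":0,"ty":0,"tz":0,"rx":0,"ry":0,"rz":0,"gripper":130},{"tx":0,"ty":0,"tz":-1,"rx":0,"ry":0,"rz":0,"gripper":130},{"tx":0,"ty":0,"tz":-3,"rx":0,"ry":0,"rz":0,"gripper":130}]'
python3 -m jog '[{"tx":0,"ty":0,"tz":-4,"rx":0,"ry":0,"rz":0,"gripper":130},{"tx":-3,"ty":0,"tz":-7,"rx":0,"ry":0,"rz":0,"gripper":255},{"tx":-8,"ty":0,"tz":-7,"rx":0,"ry":0,"rz":0,"gripper":255},{"tx":-13,"ty":0,"tz":-7,"rx":0,"ry":0,"rz":0,"gripper":255},{"tx":-13,"ty":0,"tz":-7,"rx":0,"ry":0,"rz":0,"gripper":255}]'
python3 - <<'E'
from h import *
for c in("scene","top"):
    p,d=ctrl.snapshot(c); W=world(c,d); cv2.imwrite(f"pics/{c}6.png",p[...,::-1])
    k=lid(c,p,W)&(W[...,0]>400)&(W[...,0]<680)&(W[...,1]<60)&(W[...,1]>-150)&(W[...,2]>20)
    P=W[k]; o=bed(0,0); ex=bed(1,0)-o; ey=bed(0,0,1)-o; ez=np.cross(ex,ey); Q=(P-o)@np.c_[ex,ey,ez]
    L=Q[abs(Q[:,2]-38)<5]; print(c,len(L),np.median(Q[:,2]),"in bed axes",rect(L[:,:2]))
tgt(bed(-15,20-30),FY,B); print(ctrl.get_obs()["position"])
a=cv2.imread("pics/scene6.png")[160:280,230:410]; b=cv2.imread("pics/top6.png")[160:320,260:420]
cv2.imwrite("pics/s6.png",np.hstack([cv2.resize(a,(400,267),interpolation=cv2.INTER_CUBIC),cv2.resize(b,(400,400),interpolation=cv2.INTER_CUBIC)[60:327]]))
E
```

```text
t: 9.2
position: [521.1, -35.2, 67.9]
eef_rot: [-3.102, -0.366, -0.191]
wrist_force: [0.7, -1.0, 0.5]
opening: 42.0
t: 9.7
position: [381.3, -65.9, 118.7]
eef_rot: [-3.101, -0.361, -0.184]
wrist_force: [0.4, -0.5, -0.2]
opening: -0.4
scene 603 38.018106272548124 in bed axes (array([80.6,  0.8]), array([153.8,  62.8]), 0.34)
top 1540 38.071030793385894 in bed axes (array([78.3,  0.7]), array([149.1,  59.1]), 0.19)
t(cm) [ 4.26 -0.04 12.61] r(deg) [ 0.2  -0.16 -0.05] F [ 0.1 -0.8 -0.5] t 9.8
[386.9838242  -67.45762128 122.02817933]
```

View pics/s6.png

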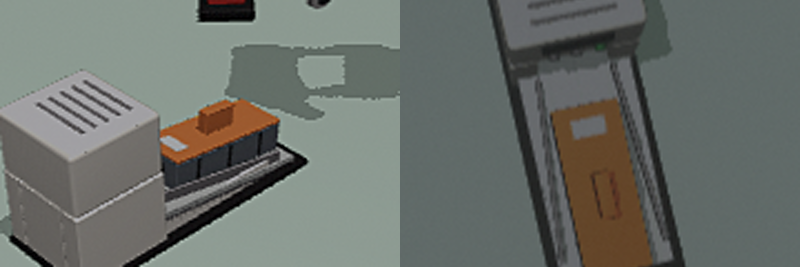

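Cassette is laid at s≈79 mm on the bed, lateral offset <1 mm, yaw <0.4°. Next I'll take the shut fingers down behind the tail and push.

```bash

python3 -m jog '[{"tx":2.9,"ty":0,"tz":4,"rx":0.2,"ry":-0.2,"rz":0,"gripper":255},{"tx":2.9,"ty":0,"tz":8,"rx":0.2,"ry":-0.2,"rz":0,"gripper":255},{"tx":2.9,"ty":0,"tz":11,"rx":0.2,"ry":-0.2,"rz":0,"gripper":255},{"tx":2.9,"ty":0,"tz":12.6,"rx":0.2,"ry":-0.2,"rz":0,"gripper":255},{"tx":2.9,"ty":0,"tz":12.8,"rx":0.2,"ry":-0.2,"rz":0,"gripper":255}]'
python3 - <<'E'
from h import *
tgt(bed(-12,-16,0.7),FY,B)
p,d=ctrl.snapshot("scene"); cv2.imwrite("pics/s7.png",cv2.resize(p[150:270,250:410,::-1],None,fx=4,fy=4,interpolation=cv2.INTER_CUBIC))
E
```

```text
t: 10.3
position: [430.6, -56.7, -3.0]
eef_rot: [-3.098, -0.364, -0.183]
wrist_force: [-0.2, 0.6, 0.2]
opening: -0.2
t(cm) [ 1.67 -0.03  0.23] r(deg) [-0.15  0.19  0.01] F [-0.2  0.6  0.2] t 10.3
```

View pics/s7.png

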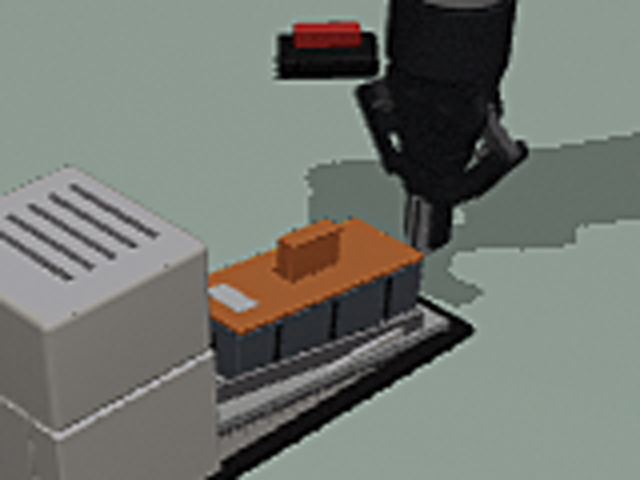

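```bash

python3 - <<'E'
from h import *
m=ctrl.camera_model("scene"); f=240/np.tan(np.radians(m["fov_y"])/2); M=np.linalg.inv(np.array(m["cam_to_world"]))
o=ctrl.get_obs(); C=R.from_rotvec(o["eef_rot"]).as_matrix()
for k in(20,25,30,35,40):
    q=M@np.r_[o["position"]-k*C[:,2],1]; print(k,m["cx"]-f*q[0]/q[2]-250,m["cy"]+f*q[1]/q[2]-150)
b=bed(0,0);E=np.c_[bed(1,0)-b,bed(0,0,1)-b,bed(0,1)-b]; print("TCP bed",(o["position"]-b)@E)
E
```

```text
20 105.51621302807297 65.42771786873283
25 105.71130379583172 63.68784147011809
30 105.90713950396184 61.94132147588175
35 106.10372442737867 60.188119761081396
40 106.30106287376952 58.42819790850376
TCP bed [-27.99676972  -0.23360341 -12.61937156]
```

```bash

python3 -m jog '[{"tx":1,"ty":-0.1,"tz":0,"rx":-0.1,"ry":0.2,"rz":0,"gripper":255},{"tx":1.5,"ty":-0.1,"tz":0,"rx":-0.1,"ry":0.2,"rz":0,"gripper":255},{"tx":1.8,"ty":-0.1,"tz":0,"rx":-0.1,"ry":0.2,"rz":0,"gripper":255},{"tx":2.1,"ty":-0.1,"tz":0,"rx":-0.1,"ry":0.2,"rz":0,"gripper":255},{"tx":2.4,"ty":-0.1,"tz":0,"rx":-0.1,"ry":0.2,"rz":0,"gripper":255}]'
cat >> h.py <<'E'
def st(s=None,n=-13,l=0.7):
    o=ctrl.get_obs(); b=bed(0,0);E=np.c_[bed(1,0)-b,bed(0,0,1)-b,bed(0,1)-b]
    print("TCP bed",((o["position"]-b)@E).round(1),"Fbed",(o["wrist_force"]@E).round(1))
    if s is not None: tgt(bed(s,n,l),FY,B)
E
python3 -c "
from h import *
st(20)"
```

```text
t: 10.85
position: [454.0, -50.7, 1.2]
eef_rot: [-3.1, -0.365, -0.191]
wrist_force: [-3.7, -1.4, 1.3]
opening: -0.1
TCP bed [ -4.1   0.8 -12.4] Fbed [-3.7 -0.5  1.7]
t(cm) [2.41 0.01 0.06] r(deg) [ 0.02 -0.05  0.03] F [-3.7 -1.4  1.3] t 10.85
```

Contact with the tail (-3.7 N sliding). Push on.

```bash

python3 -m jog '[{"tx":0.5,"ty":0,"tz":0,"rx":0,"ry":0,"rz":0,"gripper":255},{"tx":1,"ty":0,"tz":0,"rx":0,"ry":0,"rz":0,"gripper":255},{"tx":1.5,"ty":0,"tz":0,"rx":0,"ry":0,"rz":0,"gripper":255},{"tx":2,"ty":0,"tz":0,"rx":0,"ry":0,"rz":0,"gripper":255},{"tx":2.5,"ty":0,"tz":0,"rx":0,"ry":0,"rz":0,"gripper":255}]'
python3 -c "
from h import *
st(46)"
python3 -m jog '[{"tx":0.5,"ty":0,"tz":0,"rx":0,"ry":0,"rz":0,"gripper":255},{"tx":1,"ty":0,"tz":0,"rx":0,"ry":0,"rz":0,"gripper":255},{"tx":1.5,"ty":0,"tz":0,"rx":0,"ry":0,"rz":0,"gripper":255},{"tx":2,"ty":0,"tz":0,"rx":0,"ry":0,"rz":0,"gripper":255},{"tx":2.5,"ty":0,"tz":0,"rx":0,"ry":0,"rz":0,"gripper":255}]'
python3 - <<'E'
from h import *
st(56)
for c in("scene","top"):
    p,d=ctrl.snapshot(c); W=world(c,d); cv2.imwrite(f"pics/{c}8.png",p[...,::-1])
    k=lid(c,p,W)&(W[...,0]>400)&(W[...,0]<720)&(W[...,1]<80)&(W[...,1]>-150)&(W[...,2]>20)
    P=W[k]; o=bed(0,0); ex=bed(1,0)-o; ey=bed(0,0,1)-o; ez=np.cross(ex,ey); Q=(P-o)@np.c_[ex,ey,ez]
    L=Q[abs(Q[:,2]-38)<5]; print(c,len(L),np.median(L[:,2]),"in bed axes",rect(L[:,:2]),np.percentile(L[:,0],[.5,99.5]))
E
```

```text
t: 11.35
position: [478.6, -44.8, 4.2]
eef_rot: [-3.1, -0.365, -0.191]
wrist_force: [-0.7, -0.5, -0.9]
opening: -0.1
TCP bed [ 21.3   0.9 -12.5] Fbed [-0.9 -0.3 -0.8]
t(cm) [2.47 0.02 0.05] r(deg) [ 0.01 -0.04  0.02] F [-0.7 -0.5 -0.9] t 11.35
t: 11.85
position: [503.1, -38.9, 7.3]
eef_rot: [-3.1, -0.365, -0.191]
wrist_force: [-2.2, -0.9, 0.0]
opening: -0.1
TCP bed [ 46.7   0.9 -12.5] Fbed [-2.3 -0.3  0.3]
t(cm) [0.93 0.02 0.05] r(deg) [ 0.01 -0.04  0.02] F [-2.2 -0.9  0. ] t 11.85
scene 415 37.678794816266326 in bed axes (array([114.6,  15.3]), array([125.6,  60.5]), 17.92) [ 57.96218924 175.50660449]
top 912 37.93095751007846 in bed axes (array([144.7,   1. ]), array([107.8,  58.9]), 0.04) [ 94.65702148 196.29599296]
```

```bash

python3 -m jog '[{"tx":0.4,"ty":0,"tz":0,"rx":0,"ry":0,"rz":0,"gripper":255},{"tx":0.8,"ty":0,"tz":0,"rx":0,"ry":0,"rz":0,"gripper":255},{"tx":1.1,"ty":0,"tz":0,"rx":0,"ry":0,"rz":0,"gripper":255},{"tx":1.3,"ty":0,"tz":0,"rx":0,"ry":0,"rz":0,"gripper":255},{"tx":1.4,"ty":0,"tz":0,"rx":0,"ry":0,"rz":0,"gripper":255}]'
python3 -m jog '[{"tx":0.1,"ty":0,"tz":0,"rx":0,"ry":0,"rz":0,"gripper":255},{"tx":0.2,"ty":0,"tz":0,"rx":0,"ry":0,"rz":0,"gripper":255},{"tx":0.3,"ty":0,"tz":0,"rx":0,"ry":0,"rz":0,"gripper":255},{"tx":0.4,"ty":0,"tz":0,"rx":0,"ry":0,"rz":0,"gripper":255}]'
python3 -c "
from h import *
st(80)"
```

```text
t: 12.45
position: [517.4, -35.7, 9.3]
eef_rot: [-3.101, -0.365, -0.193]
wrist_force: [-2.2, -0.4, 1.2]
opening: -0.2
t: 12.85
position: [521.3, -34.8, 9.8]
eef_rot: [-3.101, -0.365, -0.193]
wrist_force: [-1.9, 0.6, -0.1]
opening: -0.1
TCP bed [ 65.6   0.7 -12.2] Fbed [-1.7  1.   0.1]
t(cm) [ 1.44 -0.    0.08] r(deg) [ 0.05 -0.11  0.04] F [-1.9  0.6 -0.1] t 12.85
```

```bash

python3 -m jog '[{"tx":0.1,"ty":0,"tz":0,"rx":0,"ry":0,"rz":0,"gripper":255},{"tx":0.2,"ty":0,"tz":0,"rx":0,"ry":0,"rz":0,"gripper":255},{"tx":0.25,"ty":0,"tz":0,"rx":0,"ry":0,"rz":0,"gripper":255}]'
python3 -m jog '[{"tx":0.06,"ty":0,"tz":0,"rx":0,"ry":0,"rz":0,"gripper":255},{"tx":0.12,"ty":0,"tz":0,"rx":0,"ry":0,"rz":0,"gripper":255},{"tx":0.18,"ty":0,"tz":0,"rx":0,"ry":0,"rz":0,"gripper":255}]'
```

```text
t: 13.15
position: [523.9, -34.2, 10.2]
eef_rot: [-3.101, -0.365, -0.193]
wrist_force: [-2.1, -1.6, -0.4]
opening: 0.0
t: 13.45
position: [525.6, -33.8, 10.4]
eef_rot: [-3.101, -0.365, -0.193]
wrist_force: [-0.9, 0.6, 0.4]
opening: 0.1
```

```bash

python3 -m jog '[{"tx":0.06,"ty":0,"tz":0,"rx":0,"ry":0,"rz":0,"gripper":255},{"tx":0.12,"ty":0,"tz":0,"rx":0,"ry":0,"rz":0,"gripper":255},{"tx":0.18,"ty":0,"tz":0,"rx":0,"ry":0,"rz":0,"gripper":255}]'
python3 -c "
from h import *
st(85)"
```

```text
t: 13.75
position: [527.4, -33.4, 10.6]
eef_rot: [-3.101, -0.365, -0.193]
wrist_force: [-2.9, -0.9, 0.9]
opening: -0.0
TCP bed [ 71.9   0.7 -12.2] Fbed [-2.9 -0.2  1.2]
t(cm) [ 1.31 -0.    0.08] r(deg) [ 0.05 -0.12  0.04] F [-2.9 -0.9  0.9] t 13.75
```

```bash
cat > ok.py <<'E'
from h import *
import sys
o=ctrl.get_obs(); b=bed(0,0); e=bed(1,0)-b; F=o["wrist_force"]@e; print("s",round((o["position"]-b)@e,2),"F",round(F,1)); sys.exit(F<-4.5)
E
python3 -m jog '[{"tx":0.06,"ty":0,"tz":0,"rx":0,"ry":0,"rz":0,"gripper":255},{"tx":0.12,"ty":0,"tz":0,"rx":0,"ry":0,"rz":0,"gripper":255}]' >/dev/null; python3 ok.py && 
python3 -m jog '[{"tx":0.06,"ty":0,"tz":0,"rx":0,"ry":0,"rz":0,"gripper":255},{"tx":0.12,"ty":0,"tz":0,"rx":0,"ry":0,"rz":0,"gripper":255}]' >/dev/null && python3 ok.py && 
python3 -m jog '[{"tx":0.06,"ty":0,"tz":0,"rx":0,"ry":0,"rz":0,"gripper":255},{"tx":0.12,"ty":0,"tz":0,"rx":0,"ry":0,"rz":0,"gripper":255}]' >/dev/null && python3 ok.py && 
python3 -m jog '[{"tx":0.06,"ty":0,"tz":0,"rx":0,"ry":0,"rz":0,"gripper":255},{"tx":0.12,"ty":0,"tz":0,"rx":0,"ry":0,"rz":0,"gripper":255}]' >/dev/null && python3 ok.py && 
python3 -m jog '[{"tx":0.06,"ty":0,"tz":0,"rx":0,"ry":0,"rz":0,"gripper":255},{"tx":0.12,"ty":0,"tz":0,"rx":0,"ry":0,"rz":0,"gripper":255}]' >/dev/null && python3 ok.py
```

```text
s 73.16 F -0.9False
```

```bash
sed -i 's/sys.exit(F<-4.5)/sys.exit(int(F<-4.5))/' ok.py
python3 -m jog '[{"tx":0.06,"ty":0,"tz":0,"rx":0,"ry":0,"rz":0,"gripper":255},{"tx":0.12,"ty":0,"tz":0,"rx":0,"ry":0,"rz":0,"gripper":255}]' >/dev/null && python3 ok.py && 
python3 -m jog '[{"tx":0.06,"ty":0,"tz":0,"rx":0,"ry":0,"rz":0,"gripper":255},{"tx":0.12,"ty":0,"tz":0,"rx":0,"ry":0,"rz":0,"gripper":255}]' >/dev/null && python3 ok.py && 
python3 -m jog '[{"tx":0.06,"ty":0,"tz":0,"rx":0,"ry":0,"rz":0,"gripper":255},{"tx":0.12,"ty":0,"tz":0,"rx":0,"ry":0,"rz":0,"gripper":255}]' >/dev/null && python3 ok.py && 
python3 -m jog '[{"tx":0.06,"ty":0,"tz":0,"rx":0,"ry":0,"rz":0,"gripper":255},{"tx":0.12,"ty":0,"tz":0,"rx":0,"ry":0,"rz":0,"gripper":255}]' >/dev/null && python3 ok.py && 
python3 -m jog '[{"tx":0.06,"ty":0,"tz":0,"rx":0,"ry":0,"rz":0,"gripper":255},{"tx":0.12,"ty":0,"tz":0,"rx":0,"ry":0,"rz":0,"gripper":255}]' >/dev/null && python3 ok.py &&
python3 -m jog '[{"tx":0.06,"ty":0,"tz":0,"rx":0,"ry":0,"rz":0,"gripper":255},{"tx":0.12,"ty":0,"tz":0,"rx":0,"ry":0,"rz":0,"gripper":255}]' >/dev/null && python3 ok.py
```

```text
s 74.39 F -1.2
s 75.66 F -1.1
s 76.89 F -1.6
s 78.09 F -3.1
s 78.38 F -8.3
```

```bash

python3 -m jog '[{"tx":0.1,"ty":0,"tz":0,"rx":0,"ry":0,"rz":0,"gripper":255},{"tx":0.1,"ty":0,"tz":0,"rx":0,"ry":0,"rz":0,"gripper":255}]' >/dev/null; python3 ok.py
```

```text
s 78.24 F -8.0
```

```bash

python3 -m jog '[{"tx":0.12,"ty":0,"tz":0,"rx":0,"ry":0,"rz":0,"gripper":255},{"tx":0.12,"ty":0,"tz":0,"rx":0,"ry":0,"rz":0,"gripper":255},{"tx":0.12,"ty":0,"tz":0,"rx":0,"ry":0,"rz":0,"gripper":255}]' >/dev/null; python3 ok.py
```

```text
s 78.17 F -8.5
```

```bash

python3 -m jog '[{"tx":0.13,"ty":0,"tz":0,"rx":0,"ry":0,"rz":0,"gripper":255},{"tx":0.13,"ty":0,"tz":0,"rx":0,"ry":0,"rz":0,"gripper":255},{"tx":0.13,"ty":0,"tz":0,"rx":0,"ry":0,"rz":0,"gripper":255},{"tx":0.13,"ty":0,"tz":0,"rx":0,"ry":0,"rz":0,"gripper":255},{"tx":0.13,"ty":0,"tz":0,"rx":0,"ry":0,"rz":0,"gripper":255}]' >/dev/null; python3 ok.py
python3 -m jog '[{"tx":0.13,"ty":0,"tz":0,"rx":0,"ry":0,"rz":0,"gripper":255},{"tx":0.13,"ty":0,"tz":0,"rx":0,"ry":0,"rz":0,"gripper":255},{"tx":0.13,"ty":0,"tz":0,"rx":0,"ry":0,"rz":0,"gripper":255},{"tx":0.13,"ty":0,"tz":0,"rx":0,"ry":0,"rz":0,"gripper":255},{"tx":0.13,"ty":0,"tz":0,"rx":0,"ry":0,"rz":0,"gripper":255}]' >/dev/null; python3 ok.py; python3 -c "
from h import *
st()"
```

```text
s 78.03 F -8.2
s 77.84 F -8.4
TCP bed [ 77.8   0.8 -12.2] Fbed [-8.4 -0.8  7.3]
```

```bash
python3 -c "
from h import *
st(78,-12.2,0.7)"
python3 -m jog '[{"tx":0.13,"ty":0,"tz":-0.08,"rx":0,"ry":0,"rz":0,"gripper":255},{"tx":0.13,"ty":0,"tz":-0.08,"rx":0,"ry":0,"rz":0,"gripper":255},{"tx":0.13,"ty":0,"tz":-0.08,"rx":0,"ry":0,"rz":0,"gripper":255}]' >/dev/null;  python3 -c "
from h import *
st(78,-12.2,0.7)"
```

```text
TCP bed [ 77.8   0.8 -12.2] Fbed [-8.4 -0.8  7.3]
t(cm) [ 0.02  0.01 -0.  ] r(deg) [-0.06  0.73  0.2 ] F [-8.8 -3.   6.2] t 16.45
TCP bed [ 77.7   1.1 -12.1] Fbed [-5.8 -0.   0.1]
t(cm) [0.03 0.04 0.01] r(deg) [-0.11  0.9   0.21] F [-5.6 -1.3 -0.6] t 16.75
```

```bash

python3 -m jog '[{"tx":0.13,"ty":0,"tz":-0.03,"rx":0,"ry":0.4,"rz":0,"gripper":255},{"tx":0.16,"ty":0,"tz":-0.03,"rx":0,"ry":0.4,"rz":0,"gripper":255},{"tx":0.16,"ty":0,"tz":-0.03,"rx":0,"ry":0.4,"rz":0,"gripper":255}]' >/dev/null;  python3 -c "
from h import *
st(78,-12.2,0.7)"
```

```text
TCP bed [ 77.8   1.1 -12.2] Fbed [-6.8 -0.6  3. ]
t(cm) [ 0.02  0.04 -0.  ] r(deg) [-0.13  0.68  0.23] F [-6.8 -2.2  2.1] t 17.05
```

```bash

python3 -m jog '[{"tx":0.18,"ty":0,"tz":-0.05,"rx":0,"ry":0.4,"rz":0,"gripper":255},{"tx":0.2,"ty":0,"tz":-0.05,"rx":0,"ry":0.4,"rz":0,"gripper":255},{"tx":0.2,"ty":0,"tz":-0.05,"rx":0,"ry":0.4,"rz":0,"gripper":255}]' >/dev/null;  python3 -c "
from h import *
st(78,-12.2,0.7)"
```

```text
TCP bed [ 78.    1.2 -12.3] Fbed [-7.3 -2.1  3.3]
t(cm) [ 0.    0.05 -0.01] r(deg) [-0.16  0.5   0.26] F [-7.  -3.8  2.4] t 17.35
```

```bash

python3 -m jog '[{"tx":0.22,"ty":0.03,"tz":-0.06,"rx":0,"ry":0.4,"rz":0.1,"gripper":255},{"tx":0.24,"ty":0.03,"tz":-0.06,"rx":0,"ry":0.4,"rz":0.1,"gripper":255},{"tx":0.24,"ty":0.03,"tz":-0.06,"rx":0,"ry":0.4,"rz":0.1,"gripper":255},{"tx":0.24,"ty":0.03,"tz":-0.06,"rx":0,"ry":0.4,"rz":0.1,"gripper":255},{"tx":0.24,"ty":0.03,"tz":-0.06,"rx":0,"ry":0.4,"rz":0.1,"gripper":255}]' >/dev/null;  python3 -c "
from h import *
st(78,-12.2,0.7)"
```

```text
TCP bed [ 78.1   1.2 -12.3] Fbed [-9.3 -1.4  4.3]
t(cm) [-0.01  0.05 -0.01] r(deg) [-0.22  0.37  0.19] F [-9.2 -3.6  3.2] t 17.85
```

Now 9.3 N at the wrist along the bed, roughly 8 N on the stop after friction. I'll hold it for a full second.

```bash

python3 -m jog '[{"tx":0.24,"ty":0.03,"tz":-0.07,"rx":0,"ry":0.4,"rz":0.1,"gripper":255},{"tx":0.24,"ty":0.03,"tz":-0.07,"rx":0,"ry":0.4,"rz":0.1,"gripper":255},{"tx":0.24,"ty":0.03,"tz":-0.07,"rx":0,"ry":0.4,"rz":0.1,"gripper":255},{"tx":0.24,"ty":0.03,"tz":-0.07,"rx":0,"ry":0.4,"rz":0.1,"gripper":255},{"tx":0.24,"ty":0.03,"tz":-0.07,"rx":0,"ry":0.4,"rz":0.1,"gripper":255}]' >/dev/null;  python3 -c "
from h import *
st()"
python3 -m jog '[{"tx":0.24,"ty":0.03,"tz":-0.07,"rx":0,"ry":0.4,"rz":0.1,"gripper":255},{"tx":0.24,"ty":0.03,"tz":-0.07,"rx":0,"ry":0.4,"rz":0.1,"gripper":255},{"tx":0.24,"ty":0.03,"tz":-0.07,"rx":0,"ry":0.4,"rz":0.1,"gripper":255},{"tx":0.24,"ty":0.03,"tz":-0.07,"rx":0,"ry":0.4,"rz":0.1,"gripper":255},{"tx":0.24,"ty":0.03,"tz":-0.07,"rx":0,"ry":0.4,"rz":0.1,"gripper":255}]' >/dev/null;  python3 -c "
from h import *
st(78,-12.2,.7)"
```

```text
TCP bed [ 78.2   1.2 -12.3] Fbed [-9.1 -1.4  4.2]
TCP bed [ 78.3   1.3 -12.3] Fbed [-9.3 -0.1  3.3]
t(cm) [-0.03  0.06 -0.01] r(deg) [-0.34  0.12  0.05] F [-9.3 -2.4  2.2] t 18.85
```

```bash

python3 -m jog '[{"tx":0.1,"ty":0,"tz":-0.02,"rx":0,"ry":0,"rz":0,"gripper":255},{"tx":-0.1,"ty":0,"tz":0,"rx":0,"ry":0,"rz":0,"gripper":255},{"tx":-0.6,"ty":0,"tz":0,"rx":0,"ry":0,"rz":0,"gripper":255},{"tx":-2,"ty":0,"tz":0,"rx":0,"ry":0,"rz":0,"gripper":255},{"tx":-4,"ty":0,"tz":-0.5,"rx":0,"ry":0,"rz":0,"gripper":255}]'
python3 -m jog '[{"tx":-3,"ty":0,"tz":-3,"rx":0,"ry":0,"rz":0,"gripper":255},{"tx":-6,"ty":0,"tz":-7,"rx":0,"ry":0,"rz":0,"gripper":255},{"tx":-10,"ty":0,"tz":-10,"rx":0,"ry":0,"rz":0,"gripper":255},{"tx":-13,"ty":0,"tz":-12,"rx":0,"ry":0,"rz":0,"gripper":255},{"tx":-13,"ty":0,"tz":-12,"rx":0,"ry":0,"rz":0,"gripper":255}]'
python3 - <<'E'
from h import *
for c in("scene","top"):
    p,d=ctrl.snapshot(c); W=world(c,d); cv2.imwrite(f"pics/{c}9.png",p[...,::-1])
    k=lid(c,p,W)&(W[...,0]>400)&(W[...,0]<720)&(W[...,1]<80)&(W[...,1]>-150)&(W[...,2]>20)
    P=W[k]; o=bed(0,0); ex=bed(1,0)-o; ey=bed(0,0,1)-o; ez=np.cross(ex,ey); Q=(P-o)@np.c_[ex,ey,ez]
    L=Q[abs(Q[:,2]-38)<5]; print(c,len(L),np.median(L[:,2]).round(1),"in bed axes",rect(L[:,:2]),np.percentile(L[:,0],[.5,99.5]).round(1))
    for t in ("canister","driftwood","conditioner","scraper","airstone","tweezer","head"):
        r=ctrl.regions_of(t,c)
        if r: print(t,np.median(W[r[0]["mask"]&(d>0)],0).round(),end=' ')
    print()
a=cv2.imread("pics/scene9.png")[150:290,220:400]; b=cv2.imread("pics/top9.png")[150:330,250:430]
cv2.imwrite("pics/s9.png",np.hstack([cv2.resize(a,(400,311),interpolation=cv2.INTER_CUBIC),cv2.resize(b,(400,400),interpolation=cv2.INTER_CUBIC)[20:331]]))
E
```

```text
t: 19.35
position: [494.5, -40.7, 11.6]
eef_rot: [-3.095, -0.366, -0.187]
wrist_force: [0.2, -0.7, 0.2]
opening: -0.1
t: 19.85
position: [355.2, -76.8, 118.1]
eef_rot: [-3.101, -0.363, -0.197]
wrist_force: [-0.1, -0.9, 0.9]
opening: -0.2
scene 317 37.6 in bed axes (array([134.1,   0.3]), array([90.5, 61. ]), 2.12) [ 90.4 175.4]
canister [494. 313.  86.] driftwood [699. 411.  29.] conditioner [ 719. -320.   74.] scraper [ 339. -331.   17.] airstone [714. 266.  14.] head [706.  38. 154.] 
top 1167 37.9 in bed axes (array([144.3,   1. ]), array([107.9,  59. ]), -0.13) [ 91.1 197.1]
canister [473. 286. 114.] driftwood [691. 400.  31.] conditioner [ 701. -326.   96.] scraper [ 332. -335.   17.] tweezer [320. 324.   4.] head [684.   5. 161.]
```

View pics/s9.png

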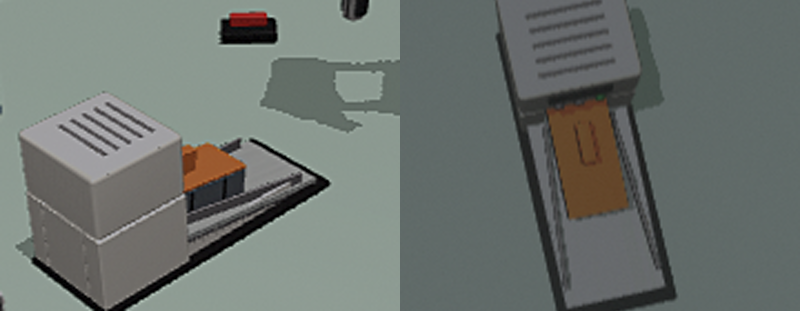

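The cassette sits straight between the rails with its nose under the head. The tail is at s≈90 mm, which matches where I felt the stop, and nothing else has moved.

```bash
python3 -c "
from workcell import ctrl
print(ctrl.job_done(), ctrl.get_obs()['t'])"
```

```text
the job is handed in; nothing more can be done
the job is handed in; nothing more can be done
```

The cassette is loaded in the feeder. I gripped it by the rib, laid it on the low part of the bed nose first, and pushed it up from the tail with shut fingers. It met the stop about 239 mm up the bed. The job was handed in at about 20–21 s of the 67 s allowed.

**Pressing:** I first held about 8 N at the wrist for around 1.5 s. During that the tool tilted slightly and pressed down on the cassette by up to 7 N. I corrected this and held steadily for about 1 s more, at about 9.2 N along the bed. With friction taken off, that is roughly 7–8 N on the stop, an estimate rather than a direct measurement. The highest wrist reading along the bed was about 9.3 N, though force was only read at the end of each move. I then backed straight off.

**Last checks:**
- **Cassette:** the overhead camera put its tail about 91 mm up the bed, so the nose is about 240 mm up, which matches where I felt the stop. Yaw was −0.1° and sideways offset about 1 mm. The scene camera read 2.1° yaw, but most of the lid was hidden from it, so I relied on the overhead one. The nose itself is under the roof and could not be seen.
- **Other things:** the feeder head and the bystanders measured within 1–2 mm of where they started; the airstone and tweezer were each found by only one of the two cameras at the end.
- **Robot:** it was clear of everything, with wrist force near zero.

**What went wrong:** the first grasp closed on air, because the real fingertips sit about 30 mm behind the reported tool point. I found this in the camera image and allowed for it; the cassette had not been touched. An early move command was also refused for leaving out keys, and nothing moved.

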